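# Clear the checking nest and put its master block back

## Robot

A 6-joint arm with a two-finger parallel gripper is mounted at the origin on the work surface. World frame = base frame: x ahead of the robot, y to its left, z up, the work surface at z = 0. Lengths are in m, angles in rad, forces in N, time in s.
With the tool pointing down it reaches from about 0.35 to 0.975 m from the base axis. Payload 7.1 kg.
Tool frame: the origin (TCP) lies midway between the tips of the shut fingers; the grasp point (between the pads) lies 19 mm behind it; z points along the fingers, x is the direction in which the jaws open and shut, and the axes are right-handed (so a half turn about z gives the same grasp; the last joint's range is limited). The gripper opens to 88 mm and grips with 3 to 60 N. Pads are 20 mm wide; open, the fingers measure 115 mm over their backs; the gripper's body (75 mm by 178 mm) begins 61 mm behind the grasp point.
Start: joints at [-1.33, 0.423, 1.63, -0, 1.089, -0.019], TCP at [0.161, -0.604, 0.223] pointing down, gripper open.
Joint ranges: [-3, 3], [-0.9, 2.11], [0.09, 2.58], [-1.31, 4.45], [0.11, 2.69], [-2.54, 2.54]. Speed limits (rad/s): [2.39, 2.39, 3.01, 3.14, 3.14, 3.14].

## Interface

Orientations are given as a unit quaternion [w, x, y, z].
In Python, from station import move_pose, movel, movej, command_gripper, wait, inverse_kinematics, read_camera, camera_info, MotionError, job_done, get_time, get_joint_pos, get_qvel, get_effort, get_tcp_pos, get_ee_rot, get_ft_force, get_ft_torque, get_grip_width gives the robot as it stands. Calls block until the motion is done:
- move_pose(position, orientation): joint-space move of the TCP to a pose.
- movel(position, frame=None, v=0.15, until_force=None): straight line of the TCP; frame=None keeps the orientation; v is the mean speed in m/s. With until_force (N) it stops when the force on the tool has changed by that much, and returns True; else False.
- movej(angles): joint-space move.
- command_gripper(opening): opening from 0.0 (shut) to 1.0 (fully open); the grip force is fixed at half the most; returns when the fingers have stopped.
- wait(seconds).
- inverse_kinematics(position, orientation): joint angles nearest the present ones, or None.
- read_camera(name): name is "scene" or "top" or "wrist"; returns the picture (480x640x3 uint8, red, green, blue); there is no depth.
- camera_info(name): a dict with "intrinsics" (3x3 intrinsics, pixels), "T" (4x4, takes a point from camera to world coordinates); the wrist camera has in their place "tool_from_camera" (4x4, takes a point from camera to tool coordinates, whose origin is the TCP and whose axes are the tool frame's). Camera axes: x right, y up, looking along -z (the intrinsics and any distortion apply to the point x, -y, -z); pixel columns grow to the right and rows downward; lengths in m; the calibration is good to about 2 mm. A picture is of the moment at which its call begins: read the wrist's pose just before it. camera_info takes no time and is no camera call.
A pose or a line that the arm cannot do raises MotionError and nothing moves.
- job_done(): hands the job in, once; it reports no verdict.
Readings, each from a call of its own:
- get_time(): time.
- get_joint_pos(): joint angles.
- get_qvel(): joint speeds.
- get_effort(): joint torques, N m.
- get_tcp_pos(): TCP position.
- get_ee_rot(): TCP orientation.
- get_ft_force(): force on the tool from outside, world axes, zero at the start.
- get_ft_torque(): the same for the moment, N m.
- get_grip_width(): opening from 0.0 (shut) to 1.0 (fully open).
Only numpy, scipy, OpenCV 4.12 (cv2) and the standard library are available. Lean on these libraries where they do the work, as an engineer would, in place of code of your own. Each camera call takes 0.05 s, during which the arm holds its last target. There are 200 camera calls.

## Task

Finish the batch at the checking nest: press the ejector's pad down so that its head tips the finished cover up out of the pocket and it stays up, take that cover out, and then push the ejector back down home. Nest this cover and every other oblong cover lying about in one neat flat stack on the wooden stacking stand, put the round caps, which do not nest with them, into the red crate, and finally seat the dark master block flat and square in the empty pocket, with nothing else disturbed.

Things in the scene. Friction and masses are not known exactly. Their poses are not given: they have to be found in the camera images.
- nest: checking nest, a fixed grey steel block with a rectangular pocket open at the top. Origin: centre of the pocket, at table height; x along its length, z up; the ejector's pad stands out at -x. Pocket 114 x 68 mm, 16 mm deep; floor 42 mm and rim 58 mm above the table; walls 10 mm thick. A seated cover leaves no room for fingers beside it.
- nest_floor (a point): centre of the pocket's floor, axes as the nest's
- ejector (a joint): angle of the ejector, a steel rocker whose level pivot lies at x -85, z 36 mm in the nest frame. 0 = home, head 2 mm below the pocket floor; 0.8 = fully pressed, head 33 mm higher, tipping the pad-side end of a part up some 20 degrees: the middle of its underside is then about level with the rim. Stiff: stays where left, moves at 4 to 6 N on the pad. Push the raised head down to send it home.
- ejector_pad (a point): top centre of the ejector's press pad, 32 x 40 mm, outside the nest: 76 mm above the table at home, 18 mm when fully pressed, moving down and up to 11 mm away from the nest; the pad slopes 0.4 rad towards the nest at home, as much away from it when pressed
- ejector_head (a point): top centre of the ejector's head, 12 x 58 mm, in a slot of the pocket floor at x = -38 mm in the nest frame at home
- stand: fixed wooden stacking stand, 134 x 88 x 20 mm, with an oblong locating pad 84 x 42 mm, 5 mm high, on top over which the first cover nests (4 mm play all round). Origin: centre of the underside; x along its length, z up.
- stand_top (a point): centre of the stand's wooden top, 20 mm above the table: where the underside of the first cover comes to lie
- crate: fixed open red plastic crate for the caps, outside 185 x 138 x 55 mm, walls and floor 5 mm. Origin: centre of the underside; x along its length.
- cover_a: aluminium cover: oblong body 110 x 64 x 12 mm (x, y, z), on top an oblong boss 84 x 42 x 5 mm, below a matching recess 92 x 50 mm, 6 mm deep, so that covers nest at 12 mm pitch; 0.24 kg. Origin: centre of the underside; x along the length, z up; same either way round. This one is the finished cover, seated in the nest at the start.
- cover_b: aluminium cover: oblong body 110 x 64 x 12 mm (x, y, z), on top an oblong boss 84 x 42 x 5 mm, below a matching recess 92 x 50 mm, 6 mm deep, so that covers nest at 12 mm pitch; 0.24 kg. Origin: centre of the underside; x along the length, z up; same either way round. Lies loose on the table; may be absent.
- cover_c: aluminium cover: oblong body 110 x 64 x 12 mm (x, y, z), on top an oblong boss 84 x 42 x 5 mm, below a matching recess 92 x 50 mm, 6 mm deep, so that covers nest at 12 mm pitch; 0.24 kg. Origin: centre of the underside; x along the length, z up; same either way round. Lies loose on the table; may be absent.
- cap_a: round steel cap, a disc 64 mm in diameter and 16 mm high with a 38 mm round boss 10 mm high on top; underside solid, so it does not nest with the covers; 0.3 kg. Origin: centre of the underside, z up. May be absent.
- cap_b: round steel cap, a disc 64 mm in diameter and 16 mm high with a 38 mm round boss 10 mm high on top; underside solid, so it does not nest with the covers; 0.3 kg. Origin: centre of the underside, z up. May be absent.
- master: master block of dark steel: plate 110 x 64 x 12 mm with a grip bar 60 mm long (along x), 24 mm wide (y) and 30 mm high along the middle of its top; 0.4 kg. Origin: centre of the underside; x along the 110 mm length, z up; either way round fits. Lies loose on the table.
- oil_jar: bystander: jar, 60 mm in diameter, 90 mm high; origin under its centre
- spanner: bystander: open-ended spanner, 180 mm long, lying flat
- gear_ring: bystander: steel ring, 100 mm in diameter, 30 mm high; origin under its centre
There are look-alikes about, which are no part of the job. What is shaped like the cap_b but green or turquoise is not meant.

How it is judged:
By the outcome, as a careful person would: the job done as asked, in the order asked, and still so for the second after the job is handed in, with the robot touching nothing.
Of cover_b, cover_c, cap_a, cap_b only 2 to 4 are there at a start; the rules pass over those that are not, and their reading is None.
At some moment in a run one of cap_a, cap_b, master may be knocked a few centimetres aside while the robot is not near it.
Once in a run the grip may slacken for a moment while it holds something.
It also fails if it takes over 210 s, if anything falls off the work surface, if the arm or the gripper's body presses on something with over 40 N, if the wrist force passes 120 N, or if a joint passes its speed limit or range.

## Working session

There is one attempt and no reset: what is moved stays moved. The work goes in short steps, each a Python script; the robot and the scene stay as the last script left them, time stands still between calls to the robot, and variables do not carry over. Pictures are saved under pics/ and viewed, about 12 in all and at most 16, crops included, and the job is handed in when it is done.

```bash
ls; mkdir -p pics
python3 - <<'E'
from station import *
import cv2,numpy as np
for n in("top","scene"):
    i=read_camera(n); cv2.imwrite(f"pics/{n}0.png",i[:,:,::-1]); c=camera_info(n); print(n,np.round(c["intrinsics"],1).tolist(),np.round(c["T"],3).tolist(),[k for k in c])
c=camera_info("wrist");print({k:np.round(v,4).tolist() if not isinstance(v,str) else v for k,v in c.items()})
print(get_tcp_pos(),get_ee_rot(),get_time())
E
```

```text
pics
top [[433.9, 0.0, 314.9], [0.0, 433.9, 233.2], [0.0, 0.0, 1.0]] [[0.024, 0.99, -0.138, 0.383], [-0.999, 0.02, -0.026, -0.061], [-0.023, 0.139, 0.99, 1.203], [0.0, 0.0, 0.0, 1.0]] ['intrinsics', 'T']
scene [[462.0, 0.0, 323.4], [0.0, 462.0, 245.9], [0.0, 0.0, 1.0]] [[0.481, -0.577, 0.66, 1.237], [0.877, 0.302, -0.374, -0.456], [0.017, 0.759, 0.651, 0.753], [0.0, 0.0, 0.0, 1.0]] ['intrinsics', 'T']
{'intrinsics': [[343.8462, 0.0, 321.8468], [0.0, 343.8462, 242.9257], [0.0, 0.0, 1.0]], 'tool_from_camera': [[1.0, 0.0007, 0.0002, -0.0014], [0.0008, -0.9695, -0.245, -0.0658], [0.0, 0.245, -0.9695, -0.1625], [0.0, 0.0, 0.0, 1.0]]}
[ 0.16043706 -0.60353715  0.2219821 ] [-4.12386454e-04  7.92747969e-01 -6.09549155e-01 -5.61464117e-04] 0.1
```

View pics/top0.png

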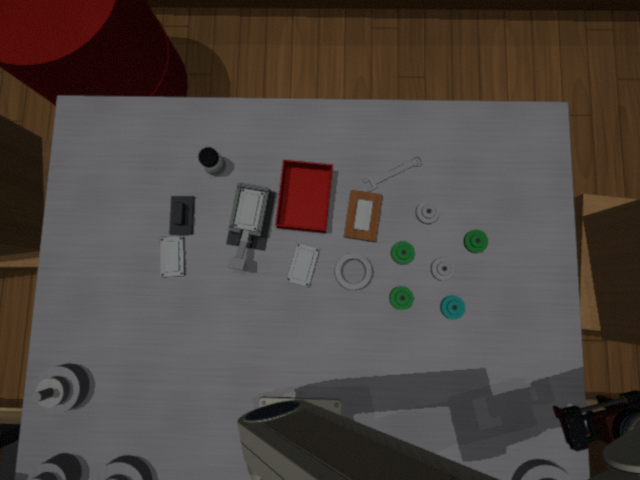

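View pics/scene0.png

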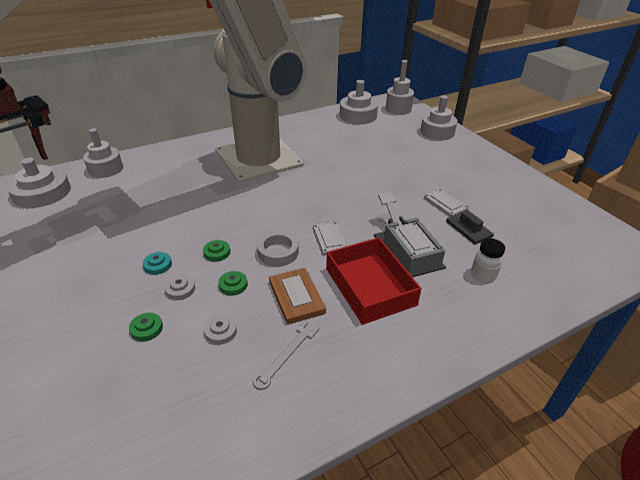

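```bash
cat > h.py <<'E'
from station import *
import cv2,numpy as np
from scipy.spatial.transform import Rotation as Ro
def quat(R):
    q=Ro.from_matrix(R).as_quat(); return [q[3],q[0],q[1],q[2]]
def down(yaw,tilt=0.,axis=None):
    """jaw axis along world angle yaw; tilt: tool turned by 'tilt' rad about horizontal world axis"""
    c,s=np.cos(yaw),np.sin(yaw); R=np.array([[c,s,0],[s,-c,0],[0,0,-1.]])
    if tilt: R=Ro.from_rotvec(np.array(axis)*tilt).as_matrix()@R
    return R
def snap(n):
    """picture and (K, T world from camera)"""
    c=camera_info(n)
    if n=="wrist":
        T=np.eye(4); q=get_ee_rot(); T[:3,3]=get_tcp_pos(); T[:3,:3]=Ro.from_quat([q[1],q[2],q[3],q[0]]).as_matrix()
        T=T@np.array(c["tool_from_camera"])
    else: T=np.array(c["T"])
    return read_camera(n),np.array(c["intrinsics"]),T
def w(px,K,T,z):
    """pixels (N,2) -> world xy on plane z"""
    px=np.atleast_2d(np.asarray(px,float)); d=np.c_[(px-K[:2,2])/K[[0,1],[0,1]],np.ones(len(px))]*[1,-1,-1]
    d=d@T[:3,:3].T; o=T[:3,3]; return (o+d*((z-o[2])/d[:,2])[:,None])[:,:2]
def pix(P,K,T):
    p=(np.atleast_2d(P)-T[:3,3])@T[:3,:3]*[1,-1,-1]; return p[:,:2]/p[:,2:]*K[[0,1],[0,1]]+K[:2,2]
def blobs(mask,K,T,z,amin=1e-4):
    out=[]
    for c in cv2.findContours(mask.astype(np.uint8),cv2.RETR_EXTERNAL,cv2.CHAIN_APPROX_NONE)[0]:
        if len(c)<15: continue
        p=w(c[:,0],K,T,z).astype(np.float32); (x,y),(a,b),t=cv2.minAreaRect(p)
        if a*b<amin: continue
        if a<b: a,b,t=b,a,t+90
        out.append((x,y,a,b,(np.deg2rad(t)+np.pi/2)%np.pi-np.pi/2,c[:,0].mean(0).round().tolist()))
    return out
def go(x,y,z,R): move_pose([x,y,z],quat(R))
def save(i,n,s=1,crop=None):
    if crop: i=i[crop[1]:crop[3],crop[0]:crop[2]]
    cv2.imwrite(f"pics/{n}.png",cv2.resize(i,None,fx=s,fy=s,interpolation=cv2.INTER_CUBIC)[:,:,::-1])
E
python3 - <<'E'
from h import *
i,K,T=snap("top")
for n,p,z in [("nest cover",(249,210),.06),("padtip",(239,265),.076),("cov b",(172,256),.012),("cov c",(303,265),.012),("cap1",(427,212),.026),("cap2",(442,269),.026),("master",(181,215),.012),("stand",(363,215),.02),("crate",(305,196),.03),("jar",(210,160),.09),("ring",(353,272),.03)]:
    print(n,w(p,K,T,z).round(3))
go(.45,.1,.28,down(np.pi/2)); i,K,T=snap("wrist"); save(i,"w1"); np.savez("w1",i=i,K=K,T=T)
go(.47,-.28,.28,down(np.pi/2)); i,K,T=snap("wrist"); save(i,"w2"); np.savez("w2",i=i,K=K,T=T); print(get_time())
E
```

```text
nest cover [[0.602 0.148]]
padtip [[0.453 0.165]]
cov b [[0.478 0.365]]
cov c [[0.461 0.001]]
cap1 [[ 0.613 -0.336]]
cap2 [[ 0.458 -0.374]]
master [[0.593 0.348]]
stand [[ 0.602 -0.161]]
crate [[0.65 0.  ]]
jar [[0.73  0.253]]
ring [[ 0.444 -0.135]]
4.3583
```

View pics/w1.png

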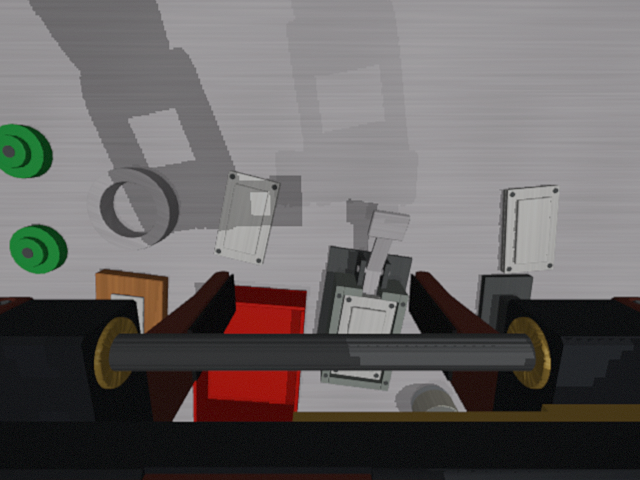

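View pics/w2.png

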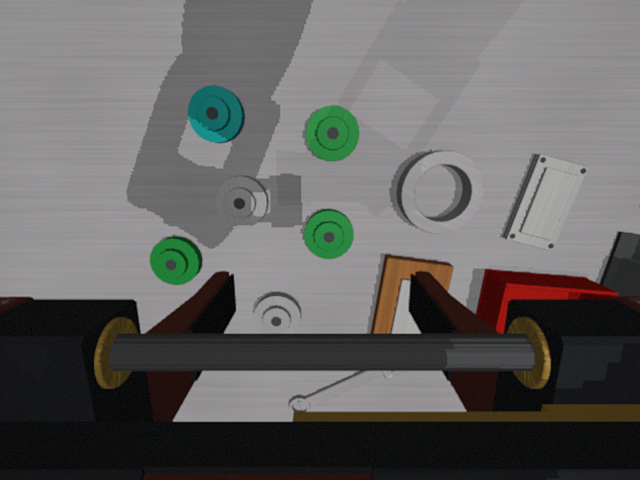

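Run:
```python
from h import *
go(.70,-.16,.22,down(np.pi/2)); i,K,T=snap("wrist"); save(i,"w4"); np.savez("w4",i=i,K=K,T=T)
go(.69,.148,.25,down(np.pi/2)); i,K,T=snap("wrist"); save(i,"w3"); np.savez("w3",i=i,K=K,T=T)
print(get_time())
```

```text
6.6833
```

View pics/w3.png

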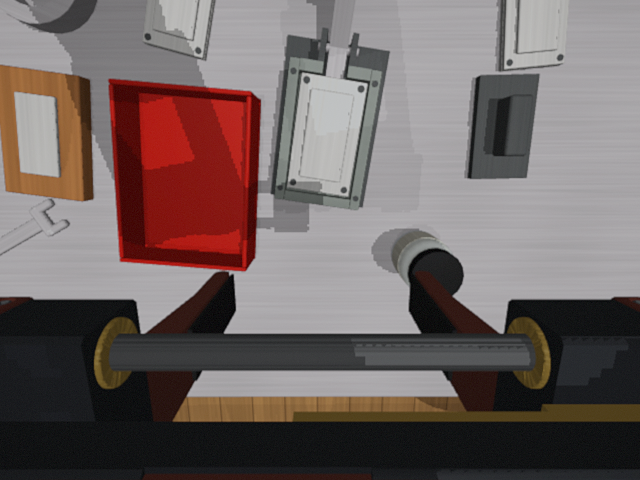

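View pics/w4.png

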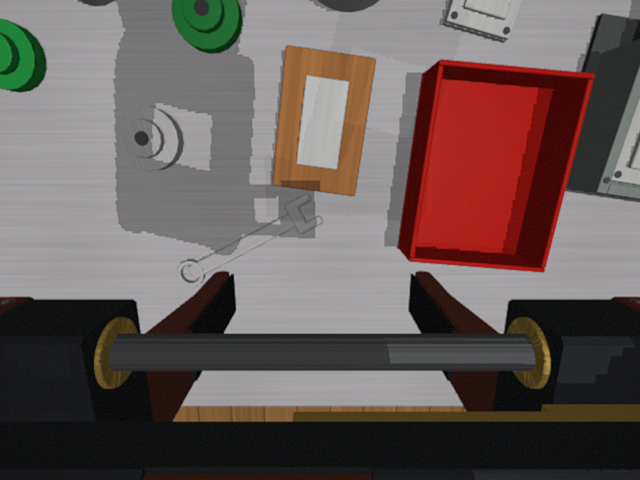

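Run:
```python
from h import *
d=np.load("w3.npz"); i,K,T=d["i"],d["K"],d["T"]; save(i,"w3n",4,(255,25,405,165+60-10)) 
g=cv2.cvtColor(i,cv2.COLOR_RGB2HSV); 
m=(g[:,:,2]<70)&(g[:,:,1]<80); 
c=[(cv2.minEnclosingCircle(c)[0],cv2.contourArea(c)) for c in cv2.findContours(m[40:205,270:390].astype(np.uint8),cv2.RETR_EXTERNAL,cv2.CHAIN_APPROX_NONE)[0]]
print([(x+270,y+40,a) for (x,y),a in c if 4<a<60])
d=np.load("w4.npz"); i,K,T=d["i"],d["K"],d["T"]; g=cv2.cvtColor(i,cv2.COLOR_RGB2HSV)
st=(g[:,:,0]<22)&(g[:,:,0]>6)&(g[:,:,1]>110); st[250:]=0
for b in blobs(st,K,T,.020,3e-3): print("stand",np.round(b[:5],4),b[5])
p=np.zeros(st.shape,bool); h=(g[:,:,1]<60)&(g[:,:,2]>120); p[72:175,292:352]=h[72:175,292:352]
for b in blobs(p,K,T,.025,1e-3): print("pad",np.round(b[:5],4),b[5])
r=((g[:,:,0]<6)|(g[:,:,0]>174))&(g[:,:,1]>150); r[275:]=0
for b in blobs(r,K,T,.055,3e-3): print("crate",np.round(b[:5],4),b[5])
```

```text
[(307.0, 192.5, 5.0), (279.6000003814697, 187.0, 13.5), (292.5, 182.5, 12.0), (285.5, 185.0, 4.5), (313.0, 63.0, 54.0)]
stand [ 0.6004 -0.1597  0.1324  0.0867 -0.1328] [322.0, 120.0]
pad [ 0.6004 -0.1596  0.084   0.0422 -0.1331] [322.0, 121.0]
crate [ 0.6465 -0.0032  0.1839  0.1507 -0.0853] [493.0, 163.0]
```

View pics/w3n.png

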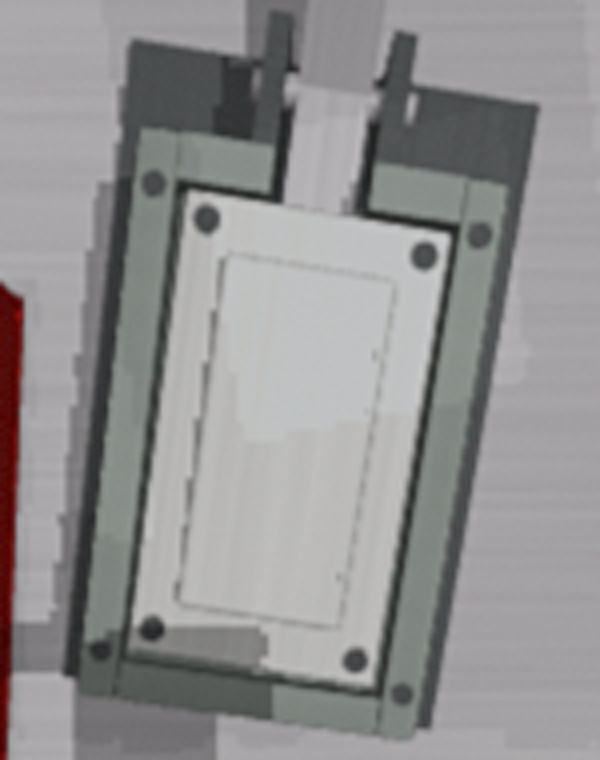

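Run:
```python
from h import *
d=np.load("w3.npz"); K,T=d["K"],d["T"]
for n,q,z in [("rim",[(142,130),(508,183),(413,738),(80,693)],.058),("screws",[(153,182),(479,236),(402,694),(100,650)],.058),("cover",[(185,190),(453,233),(380,690),(127,652)],.054),("holes",[(207,219),(425,257),(355,660),(151,628)],.054)]:
    P=w(np.array(q)/4+[255,25],K,T,z); (x,y),s,t=cv2.minAreaRect(P.astype(np.float32))
    e=(P[3]+P[2]-P[0]-P[1])/2; f=(P[1]+P[2]-P[0]-P[3])/2; print(n,P.mean(0).round(4),s,np.arctan2(e[1],e[0]).round(4),np.arctan2(-f[0],f[1]).round(4),np.linalg.norm(e).round(4),np.linalg.norm(f).round(4))
```

```text
rim [0.6046 0.152 ] (0.0868525505065918, 0.133872389793396) -0.1448 -0.1349 0.133 0.0868
screws [0.6047 0.1516] (0.07824471592903137, 0.11060032993555069) -0.1452 -0.1495 0.1103 0.0782
cover [0.6046 0.1523] (0.06628542393445969, 0.11079492419958115) -0.1467 -0.1493 0.1107 0.0657
holes [0.6041 0.1518] (0.053241193294525146, 0.0981459766626358) -0.16 -0.1588 0.098 0.0532
```

```bash
cat >> h.py <<'E'
NY=-.147; NC=np.array([.6046,.152]); EX=np.array([np.cos(NY),np.sin(NY)]); EY=np.array([-EX[1],EX[0]])
def nest(x,y,z): return np.r_[NC+EX*x+EY*y,z]
AY=np.r_[EY,0]
E
python3 - <<'E'
from h import *
R=down(NY+np.pi/2); q=quat(R)
command_gripper(0)
move_pose(nest(-.150,0,.12),q)
print(movel(nest(-.150,0,.083),v=.1,until_force=8))
for x,z in [(-.154,.066),(-.159,.047),(-.159,.032),(-.158,.022),(-.158,.012)]:
    r=movel(nest(x,0,z),v=.04,until_force=18); print(r,get_tcp_pos()[2].round(4),get_ft_force().round(1))
    if r: break
movel(nest(-.158,0,.13)); command_gripper(1)
move_pose(nest(.085,0,.25),q); i,K,T=snap("wrist"); save(i,"w5",4,(255,25,405,215)); np.savez("w5",i=i,K=K,T=T); print(get_time())
E
```

```text
False
False 0.0658 [ 0.2  0.7 -0.3]
False 0.0468 [-0.7 -0.1 -1.4]
False 0.0319 [-0.3  0.2  1. ]
False 0.022 [-0.9 -0.7  5.6]
True 0.0212 [-5.8 -2.5 27.4]
15.3083
```

View pics/w5.png

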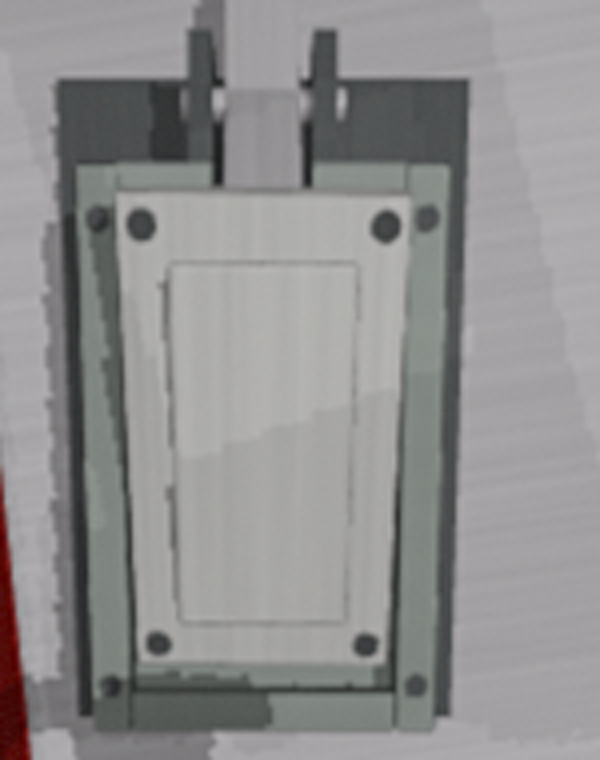

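Run:
```python
from h import *
d=np.load("w5.npz"); K,T=d["K"],d["T"]
for q,z in [((263,192),.091),((263,662),.0535),((263,192),.086)]:
    P=w(np.array(q)/4+[255,25],K,T,z)[0]-NC; print(P@EX,P@EY)
```

```text
-0.05344937873610854 -2.1364862955371502e-05
0.04980990489323605 -0.0003049864870294716
-0.05453903789831161 -3.9030098642239136e-05
```

```bash
cat >> h.py <<'E'
SY=-.133; SC=np.array([.6004,-.1597]); SX=np.array([np.cos(SY),np.sin(SY)])
def place_cover(k,off,tipz=.002,SCx=None):
    """k-th cover (0..) onto stack; cover centre lies 'off' along tool y from TCP"""
    R=down(SY+np.pi/2); q=quat(R); c=SC-SX*off; zz=.020+.012*k+tipz
    move_pose(np.r_[c,zz+.09],q); print("width",round(float(get_grip_width()),3))
    movel(np.r_[c,zz+.012],v=.15); r=movel(np.r_[c,zz-.002],v=.02,until_force=5)
    print("placed",k,r,"dz mm",((get_tcp_pos()[2]-zz)*1e3).round(2))
E
python3 - <<'E'
from h import *
t=.35; n=np.array([np.sin(t),np.cos(t)]); a=np.array([np.cos(t),-np.sin(t)])
p=np.array([-.002,.0723])-.012*n-.018*a+.002*n
R=down(NY+np.pi/2,t,AY); q=quat(R); P=lambda v:nest(v[0],0,v[1])
move_pose(P(p+.07*n),q); print(movel(P(p),v=.08,until_force=8))
command_gripper(0); print("w",get_grip_width(),get_ft_force())
movel(P(p+[-.004,.03]),v=.06); movel(P(p+[-.004,.12]),v=.15); print("w",get_grip_width(),get_time())
place_cover(0,.018)
i,K,T=snap("wrist"); save(i,"w6")
E
```

```text
False
w 0.7269964745405914 [-0.11169051  0.33053899  1.64345271]
w 0.7229286204286557 18.8583
width 0.724
placed 0 True dz mm 0.18
```

View pics/w6.png

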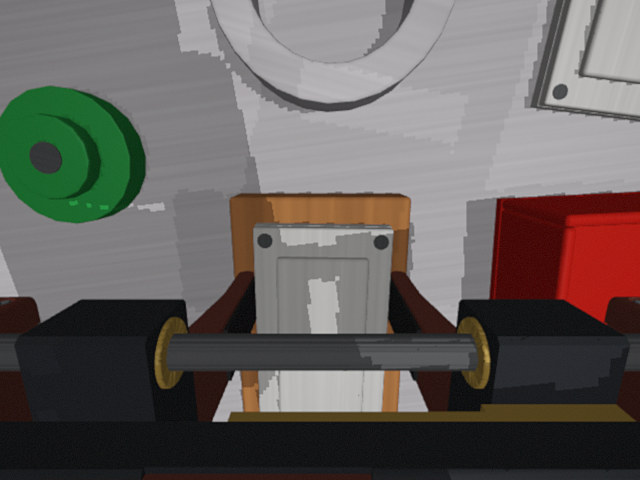

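Run:
```python
from h import *
command_gripper(1); p=get_tcp_pos(); movel(p+[0,0,.10],v=.2)
R=down(SY+np.pi/2)
t=.35; q=quat(down(NY+np.pi/2,t,AY)); c=np.r_[SC+SX*.085,.22]; move_pose(c,quat(R)); i,K,T=snap("wrist"); np.savez("w7",i=i,K=K,T=T); save(i,"w7")
command_gripper(0)
move_pose(nest(-.047,0,.13),q); print(movel(nest(-.048,0,.085),v=.1,until_force=8))
for x,z in [(-.047,.068),(-.044,.055),(-.0424,.048),(-.0424,.038)]:
    r=movel(nest(x,0,z),v=.03,until_force=22); print(r,(get_tcp_pos()[2]).round(4),get_ft_force().round(1))
    if r: break
movel(nest(-.035,0,.13),v=.2)
move_pose(nest(.085,0,.22),quat(down(NY+np.pi/2))); i,K,T=snap("wrist"); np.savez("w8",i=i,K=K,T=T); a=i[20:260,200:440]
i2=np.load("w7.npz")["i"][20:260,200:440]; save(np.hstack([a,i2]),"w8",1.6); print(get_time())
```

```text
False
False 0.0702 [10.  -3.7 12.2]
False 0.0582 [18.6 -7.8 14. ]
False 0.0502 [14.  -3.   8.9]
True 0.0452 [-0.9 -0.9  7.9]
29.8583
```

View pics/w8.png

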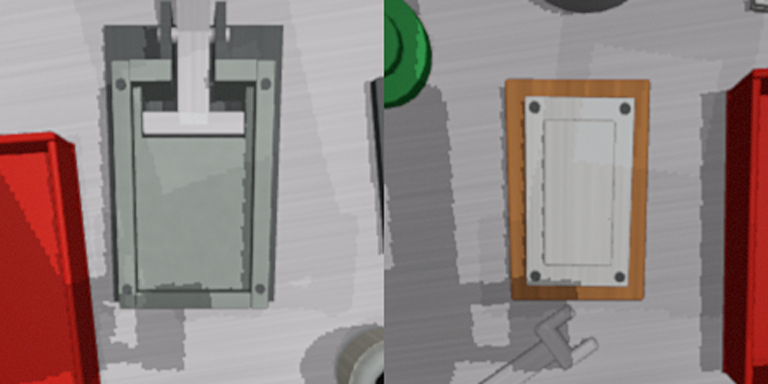

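Run:
```python
from h import *
t=.35; q=quat(down(NY+np.pi/2,t,AY))
move_pose(nest(-.0455,0,.10),q); movel(nest(-.0455,0,.058),v=.1,until_force=15); print(get_tcp_pos()[2])
r=movel(nest(-.0455,0,.036),v=.02,until_force=22); print(r,get_tcp_pos()[2].round(4),get_ft_force().round(1))
movel(nest(-.035,0,.13),v=.2); command_gripper(1)
# look for cover b, c : hover beyond
for n,x,y in (("c",.54,.001),("b",.55,.365)):
    go(x,y,.20,down(np.pi/2)); i,K,T=snap("wrist"); np.savez("cov"+n,i=i,K=K,T=T)
    u=pix([x-.08,y,.012],K,T)[0].astype(int); g=cv2.cvtColor(i,cv2.COLOR_RGB2HSV); print(u,g[u[1],u[0]],[g[r,c].tolist() for r,c in((100,500),(40,300))])
    save(i,"cov"+n)
print(get_time())
a=[np.load(f"cov{n}.npz")["i"][0:270,120:520] for n in "cb"]; save(np.hstack(a),"cov",1)
```

```text
0.05746649788803286
True 0.0433 [-0.9 -0.8  8.4]
[319 142] [ 15   3 184] [[150, 5, 170], [150, 3, 166]]
[321 142] [ 90   3 176] [[140, 5, 154], [165, 4, 143]]
36.1167
```

View pics/cov.png

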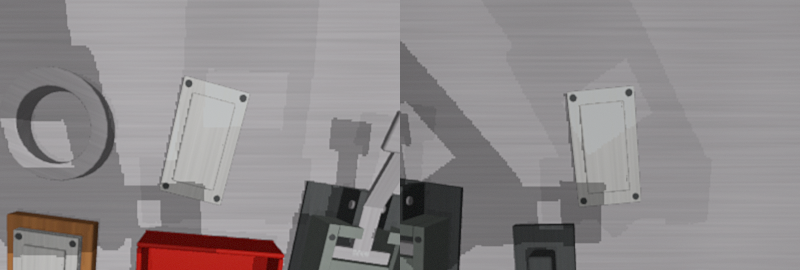

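```bash
cat >> h.py <<'E'
def four(i,K,T,pts,z):
    g=cv2.cvtColor(i,cv2.COLOR_RGB2GRAY).astype(float); o=[]
    for x,y in pts:
        s=g[y-5:y+6,x-5:x+6]; m=np.clip(np.percentile(s,30)-20-s,0,None); yy,xx=np.mgrid[-5:6,-5:6]
        o.append((x+(m*xx).sum()/max(m.sum(),1e-9),y+(m*yy).sum()/max(m.sum(),1e-9)))
    P=w(o,K,T,z); e=(P[3]+P[2]-P[0]-P[1])/2; f=(P[1]+P[2]-P[0]-P[3])/2
    print("four",P.mean(0).round(4),np.linalg.norm(e).round(4),np.linalg.norm(f).round(4),np.arctan2(e[1],e[0]).round(4),np.arctan2(-f[0],f[1]).round(4))
    return P.mean(0),(np.arctan2(e[1],e[0])+np.arctan2(-f[0],f[1]))/2
def grab(c,yaw,z,top=.10):
    q=quat(down(yaw+np.pi/2)); move_pose(np.r_[c,z+.08],q); r=movel(np.r_[c,z],v=.12,until_force=12); command_gripper(0)
    print("grab",r,get_tcp_pos()[2].round(4),"w",round(float(get_grip_width()),3)); movel(np.r_[c,z+.02],v=.06); movel(np.r_[c,z+top],v=.2)
    print("w",round(float(get_grip_width()),3),get_time())
def up(d=.09):
    command_gripper(1); movel(get_tcp_pos()+[0,0,d],v=.2)
E
python3 - <<'E'
from h import *
L={"c":[(308,84),(363,98),(336,199),(286,186)],"b":[(293,98),(349,92),(355,196),(304,201)]}
for k,n in ((1,"c"),(2,"b")):
    d=np.load(f"cov{n}.npz"); c,y=four(d["i"],d["K"],d["T"],L[n],.012)
    if n=="c":
        grab(c,y,.003); place_cover(k,0,.003); up()
    else: grab(c,y,.003); place_cover(k,0,.003); up()
    move_pose(np.r_[SC+SX*.085,.22],quat(down(SY+np.pi/2))); i,K,T=snap("wrist"); np.savez(f"st{k}",i=i,K=K,T=T)
a=[np.load(f"st{k}.npz")["i"][20:260,220:460] for k in (1,2)]; save(np.hstack(a),"st",1.6); print(get_time())
E
```

```text
four [0.4605 0.0039] 0.0983 0.0531 -0.2495 -0.248
grab False 0.0034 w 0.725
w 0.724 39.9167
width 0.724
placed 1 True dz mm 0.38
four [0.4752 0.3683] 0.0981 0.0531 0.0878 0.0888
grab False 0.0035 w 0.721
w 0.728 48.3333
width 0.729
placed 2 True dz mm 0.44
53.325
```

View pics/st.png

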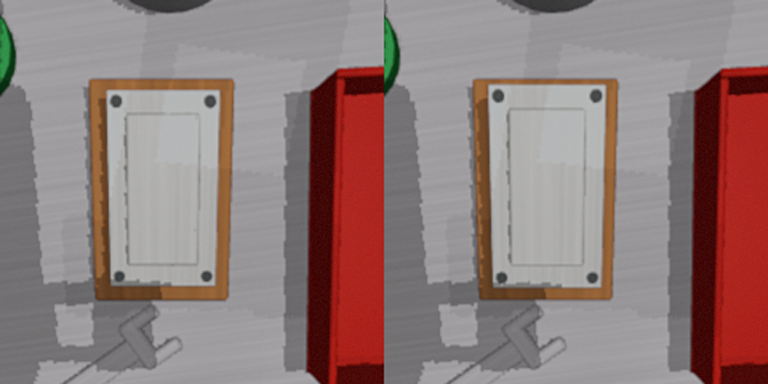

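```bash
cat >> h.py <<'E'
def dots(i,K,T,z=.026):
    g=cv2.cvtColor(i,cv2.COLOR_RGB2HSV); out=[]; m=(g[:,:,2]<80).astype(np.uint8); m[265:]=0
    for c in cv2.findContours(m,cv2.RETR_EXTERNAL,cv2.CHAIN_APPROX_NONE)[0]:
        (x,y),r=cv2.minEnclosingCircle(c); A=cv2.contourArea(c)
        if A<25 or A/(np.pi*(r+.5)**2)<.6 : continue
        ring=cv2.circle(np.zeros(m.shape,np.uint8),(int(x),int(y)),int(2*r+3),1,2).astype(bool)
        P=w((x,y),K,T,z)[0]; s=np.linalg.norm(w((x+r,y),K,T,z)[0]-P)*2e3
        out.append((P,round(s,1),int(np.median(g[:,:,1][ring])),(round(x),round(y))))
    return out
E
python3 - <<'E'
from h import *
for k,(x,y) in enumerate([(.613,-.336),(.458,-.374)]):
    go(x+.07,y,.18,down(np.pi/2)); i,K,T=snap("wrist"); np.savez(f"cap{k}",i=i,K=K,T=T)
    for o in dots(i,K,T): print(k,o)
a=[np.load(f"cap{k}.npz")["i"][0:270,120:520] for k in (0,1)]; save(np.hstack(a),"caps"); print(get_time())
E
```

```text
0 (array([ 0.64828435, -0.17628041]), np.float64(6.2), 4, (494, 194))
0 (array([ 0.61422402, -0.33873637]), np.float64(12.9), 5, (316, 156))
0 (array([ 0.53550664, -0.46996207]), np.float64(16.4), 187, (158, 59))
0 (array([ 0.49973977, -0.26880613]), np.float64(15.1), 171, (402, 10))
1 (array([ 0.53535593, -0.46955648]), np.float64(15.0), 188, (220, 236))
1 (array([ 0.4998413 , -0.26921827]), np.float64(13.3), 173, (434, 198))
1 (array([ 0.45779681, -0.37832266]), np.float64(12.9), 5, (315, 151))
1 (array([ 0.37631002, -0.26581936]), np.float64(15.0), 177, (450, 50))
1 (array([ 0.35448906, -0.40329375]), np.float64(15.4), 201, (284, 20))
54.825
```

View pics/caps.png

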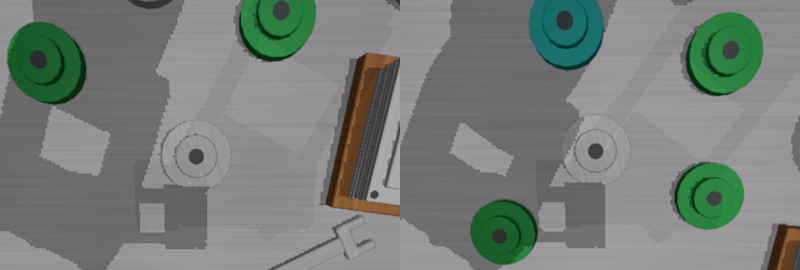

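Run:
```python
from h import *
CC=np.array([.647,-.003]); CY=-.1; CX=np.array([np.cos(CY),np.sin(CY)])
for k,(x,y) in enumerate([(.614,-.338),(.458,-.378)]):
    go(x+.07,y,.18,down(np.pi/2)); i,K,T=snap("wrist")
    D=[o for o in dots(i,K,T) if o[2]<40 and 10<o[1]<16]; print([o[0].round(4) for o in D])
    if len(D)!=1: print("ambiguous"); save(i,"amb"); break
    c=D[0][0]; grab(c,0,.018,.13)
    if get_grip_width()<.35: print("lost"); break
    p=CC+CX*(.043,-.043)[k]; q=quat(down(CY+np.pi/2))
    move_pose(np.r_[p,.13],q); print("w",get_grip_width())
    movel(np.r_[p,.035],v=.15); print(movel(np.r_[p,.020],v=.03,until_force=5),get_tcp_pos()[2])
    command_gripper(.6); movel(np.r_[p,.15],v=.2); command_gripper(1)
go(.72,.0,.25,down(np.pi/2)); i,K,T=snap("wrist"); np.savez("cr",i=i,K=K,T=T)
go(.67,.348,.20,down(np.pi/2)); i2,K,T=snap("wrist"); np.savez("mas",i=i2,K=K,T=T)
save(np.hstack([i[0:270,120:520],i2[0:270,120:520]]),"crm"); print(get_time())
```

```text
[array([ 0.6142, -0.3389])]
grab False 0.018 w 0.424
w 0.422 58.9083
w 0.42292809411651994
True 0.021677079740066395
[array([ 0.4578, -0.3784])]
grab False 0.018 w 0.419
w 0.424 68.3167
w 0.4187973775211919
True 0.021723571038016365
75.1417
```

View pics/crm.png

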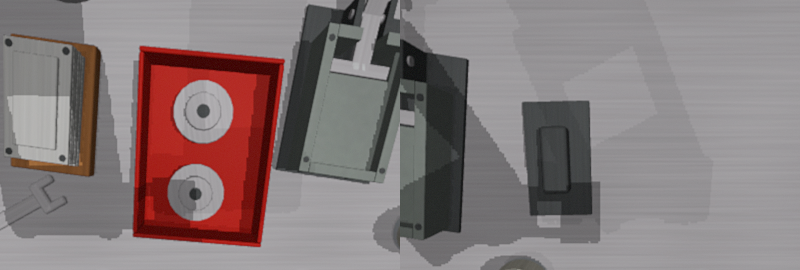

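Run:
```python
from h import *
d=np.load("mas.npz"); i,K,T=d["i"],d["K"],d["T"]; g=cv2.cvtColor(i,cv2.COLOR_RGB2GRAY)
print(g[150,225:330:4].tolist(), g[90:235:5,300].tolist())
m=np.zeros(g.shape,bool); m[85:230,232:330]=g[85:230,232:330]<78
for b in blobs(m,K,T,.012,1e-3): print(np.round(b[:5],4),b[5])
save(i,"masz",4,(225,85,335,230))
```

```text
[156, 154, 154, 154, 154, 89, 73, 73, 60, 48, 71, 73, 65, 67, 68, 57, 43, 69, 71, 70, 71, 65, 143, 143, 145, 143, 143] [155, 155, 125, 78, 77, 79, 76, 78, 73, 71, 72, 72, 70, 72, 70, 71, 70, 69, 69, 44, 46, 47, 43, 45, 43, 92, 98, 111, 107]
[0.6069 0.3047 0.1089 0.0638 0.0159] [278.0, 157.0]
```

View pics/masz.png

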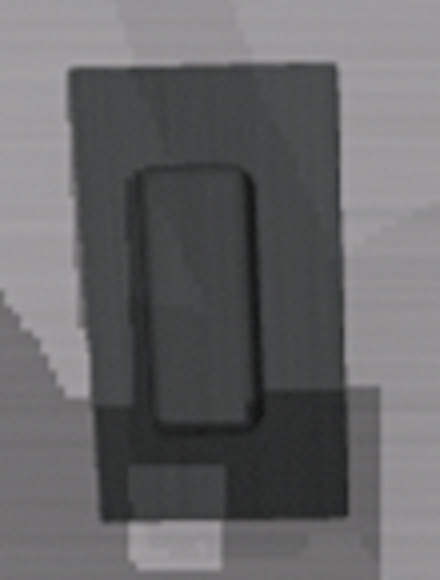

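Run:
```python
from h import *
d=np.load("mas.npz"); K,T=d["K"],d["T"]
for n,q,z in [("plate",[(70,68),(337,64),(347,516),(102,520)],.012),("bar",[(144,168),(247,166),(257,424),(152,426)],.042)]:
    P=w(np.array(q)/4+[225,85],K,T,z); e=(P[3]+P[2]-P[0]-P[1])/2; f=(P[1]+P[2]-P[0]-P[3])/2
    print(n,P.mean(0).round(4),np.linalg.norm(e).round(4),np.linalg.norm(f).round(4),np.arctan2(e[1],e[0]).round(4),np.arctan2(-f[0],f[1]).round(4), [np.arctan2(*(v[::-1])).round(3) for v in (P[3]-P[0],P[2]-P[1])])
```

```text
plate [0.6069 0.305 ] 0.1088 0.0634 0.015 0.0133 [np.float64(0.017), np.float64(0.013)]
bar [0.6062 0.3055] 0.0568 0.0236 0.0006 0.0167 [np.float64(-0.013), np.float64(0.014)]
```

Run:
```python
from h import *
c=np.array([.6067,.3050]); grab(c,.015,.018,.12)
q=quat(down(NY+np.pi/2)); move_pose(nest(0,0,.13),q); print("w",get_grip_width())
movel(nest(0,0,.082),v=.12)
r=movel(nest(0,0,.057),v=.02,until_force=6); print(r,get_tcp_pos().round(4),get_ft_force().round(1),get_ft_torque().round(2),get_grip_width())
```

```text
grab False 0.0179 w 0.272
w 0.272 78.6667
w 0.27138369434310095
True [0.6045 0.152  0.0599] [-0.5 -0.7  4.8] [-0.02 -0.11 -0.01] 0.26893384852838476
```

Seated at the expected height (0.0599 against 0.060). Releasing and checking.

Run:
```python
from h import *
command_gripper(.6); movel(nest(0,0,.16),v=.2); command_gripper(1)
move_pose(nest(.085,0,.25),quat(down(NY+np.pi/2))); i,K,T=snap("wrist"); np.savez("fin",i=i,K=K,T=T)
go(.35,-.5,.35,down(np.pi/2-.9)); t,_,_=snap("top")
a=cv2.resize(i[0:270,80:480],(800,540)[:2],interpolation=cv2.INTER_CUBIC)[:,80:480]; b=cv2.resize(t[130:330,140:500],None,fx=1.1,fy=2.7)[:540]
b=cv2.resize(t[130:320,150:490],(400,224)); z=np.zeros((540,400,3),np.uint8); z[:224]=b; save(np.hstack([a,z]),"fin"); print(get_time())
```

```text
86.15
```

View pics/fin.png

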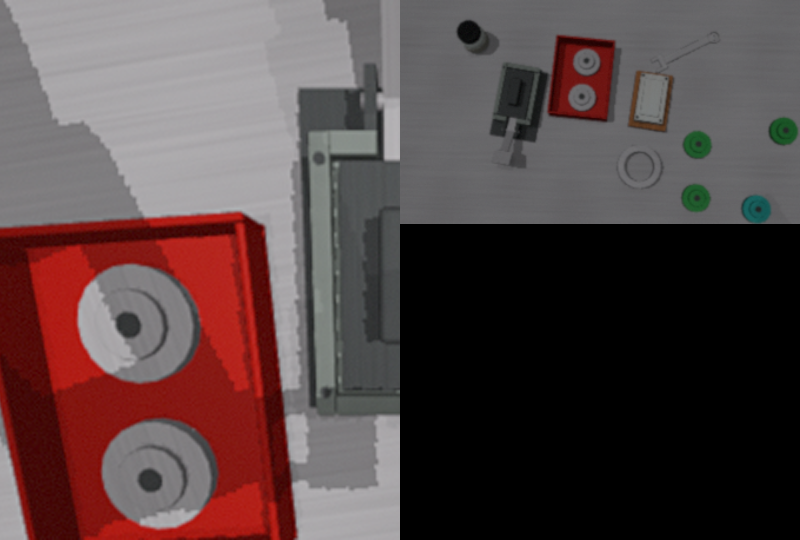

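```bash
python3 -c "
from station import *
print(job_done(),get_time())"
```

```text
the job is handed in; nothing more can be done
the job is handed in; nothing more can be done
```

The job is finished and was handed in at about 86 s of the 210 s allowed, with the arm clear of everything.

- **Ejector and cover:** I pressed the pad fully and the finished cover stayed tipped up. I took it out with a tilted grip and set it on the stand, then pushed the head home. The first push stopped early on the force limit. A second push brought the fingertip to about 40 mm, by my reckoning the head's home height.
- **Stack:** all three oblong covers are nested on the stand. Each came to rest within 0.5 mm of the height a properly nested cover should have, and the pictures show a straight, flat stack.
- **Caps:** both grey caps were gripped by the boss and lie flat on the crate floor. The green and turquoise look-alikes were left alone.
- **Master block:** it had been knocked about 4 cm aside, so I measured it again before picking it up. It seated 0.1 mm from the expected height.

The last pictures show the master in the pocket below the rim, but the wrist view was cropped and shows only its left part. Its straight seating therefore rests on the height check, that partial view and the top view. The top view also shows the caps and stack in place, the jar, spanner and ring undisturbed, and the pad back up. No check failed apart from the early stop on the first push.

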